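# Load the mixing cup into the rocking cradle of the resin mixer

### The arm

A 6-joint arm with a two-finger parallel gripper is mounted at the origin on the work surface. World frame = base frame: x ahead of the robot, y to its left, z up, the work surface at z = 0. Lengths are in m, angles in rad, forces in N, time in s.
With the tool pointing down it reaches from about 0.25 to 0.775 m from the base axis. Payload 4 kg.
Tool frame: the origin (TCP) lies where the fingers leave the gripper's body, on its centre line; the fingertips stand 73 mm ahead of it and the grasp point (between the pads) lies 54 mm ahead of it (r.grip_depth is the distance from the TCP to the grasp point, in m); z points along the fingers, y is the direction in which the jaws open and shut (so a half turn about z gives the same grasp; the last joint's range is limited). The gripper opens to 85 mm and grips with 20 to 120 N. Pads are 22 mm wide; open, the fingers measure 114 mm over their backs; the gripper's body (76 mm by 85 mm) begins 54 mm behind the grasp point. The pads swing forward as they close: fully open they stand 13 mm farther back than shut.
Start: joints at [-1.255, 0.087, 1.371, -0, 1.684, -0.103], TCP at [0.224, -0.502, 0.304] pointing down, gripper open.
Joint ranges: [-3.1, 3.1], [-0.76, 2.03], [0.27, 2.55], [-1.08, 4.22], [0.17, 2.65], [-2.57, 2.57]. Speed limits (rad/s): [2.79, 2.79, 3.14, 3.14, 3.14, 3.14].

### API

Orientations are given as a unit quaternion [x, y, z, w].
In Python, from rig import r, imaging gives the robot as it stands.
- The arm moves only by the tool servo_tool, never from a script. Its argument "rows" is a list that holds one entry, the list of rows, each a list of 5 numbers: the opening, from 0 (shut) to 1 (fully open), then the shift along the tool's x, y, z in m, then the turn about the tool's z in rad. In form: [[[grip, tx, ty, tz, twist], ...]]. A call has exactly 5 rows; each row shifts and turns the commanded pose from where the row before left it, along the tool's axes as they then stand; what a row does not reach is not made up. A row lasts 1/12 s, in which the tool goes at most 41.7 mm and 7.16 degrees, less where a joint would pass 70% of its speed; a pose out of reach is approached as far as the arm can. A call is refused whole if a number of a shift passes 0.0417 or a number of a turn 0.125, either way. A call with a gripper value outside its range is refused whole. The fingers move at their own pace and stop on an object; "force" is the grip in N (left out, the last holds). Time passes only in rows, so rows that do not move let the fingers close, or fill a call up. It gives the time, the measured TCP pose, the force and the opening at its end, in the units of the state.
- r.get_obs(): the state, without advancing time (a new reading comes with each control period).
- imaging.grab_frame(name): name is "side" or "top"; returns a dict with "img" (480x640x3 uint8, red, green, blue), "fx", "fy", "cx", "cy" (pixels), "k1" (the pictures are not rectified: a ray, as slopes to the right and down, at radius r is drawn at 1 + k1 r^2 times it, then the intrinsics apply), "cam_to_world" (4x4, takes a point from camera to world coordinates). Camera axes: x right, y down, z forward; pixel columns grow to the right and rows downward; lengths in m; the calibration is good to about 2 mm. A picture is of the moment at which its call begins. There is no depth.
- r.finish_job(): hands the job in, once; it reports no verdict.
The state is a dict: "t": time; "joint_positions": joint angles; "qd": joint speeds; "joint_efforts": joint torques, N m; "eef_pos": TCP position; "tcp_rot": TCP orientation; "ft_force": force on the tool from outside, world axes, zero at the start; "torque": the same for the moment, N m; "gripper_width": finger opening in m.
Only numpy, scipy, OpenCV 4.12 (cv2) and the standard library are available. Lean on these libraries where they do the work, as an engineer would, in place of code of your own. Each camera call takes 0.05 s, during which the arm holds its last target. There are 200 camera calls.

### The job

Put the tapered white mixing cup with the green lid into the orange liner of the mixer's rocking cradle and press it straight down with a firm, steady push of about 15 N, never more than 20 N, until cup and liner are fully home and the cup's foot bears firmly on the hidden steel stop below. Then check that the loaded cradle rocks free: lean it by its cup about 8 degrees, first towards the red mark on the stand and then as far to the other side, without running it against its stops. Leave the cup fully home and the cradle level; handle only the cup, never press on the stand, ring or liner, and leave the other things alone.

Things in the scene. Friction and masses are not known exactly. Their poses are not given: they have to be found in the camera images.
- cup: The closed mixing cup to load, loose, 103 mm tall, 0.26 to 0.36 kg, standing on its foot. From the underside up: white cone, radius 15 mm at the foot growing evenly to 31.7 mm at 50 mm; green lid flange, radius 34 mm, from 50 to 57 mm; round green grip, diameter 34 mm, from 57 to 103 mm, to be grasped. Origin: centre of the underside; z up its axis. It is round, its yaw does not matter.
- stand: Mixer stand, fixed, on levelling feet set 2 to 20 mm high: grey plate 160 x 110 x 14 mm, two uprights 12 mm thick at x = -62 and +62 mm, tops 86 mm above the plate's underside; blue motor box 62 x 100 mm centred at x = +105 mm, top at 75 mm. The rocking ring hangs between the uprights. Origin: centre of the plate's underside; z up, x along the pivot axis, y towards the red mark. Any yaw.
- pivot (a point): The point on the pivot axis midway between the uprights, 85 mm above the stand's origin (stand's axes). The ring (radius 45 mm outside, 40 mm inside) reaches from 40 mm below to 5 mm above this point.
- red_mark (a point): The red mark on the stand's grey plate, 44 mm from the stand's centre towards +y, 16 mm above its origin.
- liner_mouth (a point): Centre of the mouth (top face) of the orange tapered liner that slides up and down inside the ring. Its hole is a cone of the cup's slope (1 in 3 on radius): radius 29 mm at the mouth, 16.5 mm at 37.5 mm below, open at the bottom; its rim has radius 38.5 mm. The seated cup's underside lies about 42 mm below this point. z: the liner's axis, up when level.
- liner (a joint): How far the liner is pushed down into the ring, m: 0 = 12 mm proud of the ring's top. It starts 0 to 4 mm down, slides against a dry friction of about 6 N and stays where it is left. Home is where the cup's foot meets a steel stop below, whose height is set afresh each time, anywhere from 0.006 to 0.017 here: there the resistance climbs steeply above 6 N.
- rocker (a joint): Lean of the rocking ring about the pivot axis, rad: 0 = level, positive = the cup's top leans towards the red mark (stand's +y). Sprung to level at about 0.35 N m/rad with little friction; 1 N or so at the cup's grip leans it 8 degrees, and it swings back by itself when let go. Hard stops at -0.35 and +0.35.
- resin_bottle: Bystander: amber bottle with a black cap, radius 28 mm, 110 mm tall. Origin: centre of its underside.
- powder_jar: Bystander: white jar with a blue lid, radius 30 mm, 75 mm tall. Origin: centre of its underside.
- spatula: Bystander: flat spatula with a black handle lying on the bench beyond the work, roughly across the robot's view.
Mind the look-alikes: they are no part of the job. What is shaped like the cup but pink is not meant.

How it is judged:
By the outcome, as a careful person would: the job done as asked, in the order asked, and still so for the second after the job is handed in, with the robot touching nothing.
It also fails if it takes over 64 s, if anything falls off the work surface, if the arm or the gripper's body presses on something with over 40 N, if the wrist force passes 120 N, or if a joint passes its speed limit or range.

## Working session

There is one attempt and no reset: what is moved stays moved. The work goes in short steps, Python scripts to look and compute and a tool call to move; the robot and the scene stay as the last step left them, time stands still between calls to the robot, and variables do not carry over. Pictures are saved under pics/ and viewed, about 8 in all and at most 12, crops included, and the job is handed in when it is done.

Besides the shell and the picture viewer there is one more tool, called after "Request:" as a command line: name --argument value ..., lists and objects as JSON in quotes. servo_tool: Moves the arm, as the interface text tells. Its arguments: {"type":"object","properties":{"rows":{"type":"array","items":{"type":"array","items":{"type":"array","items":{"type":"number"}}}},"force":{"type":"number"}},"required":["rows"]}

```bash
mkdir -p pics; python3 - <<'E'
from rig import r, imaging
import cv2,numpy as np
o=r.get_obs();print(o['t'],o['eef_pos'],o['tcp_rot'],o['ft_force'],o['gripper_width'],r.grip_depth)
for n in('side','top'):
    f=imaging.grab_frame(n);cv2.imwrite(f'pics/{n}0.png',f['img'][:,:,::-1])
    print(n,f['fx'],f['fy'],f['cx'],f['cy'],f['k1'],np.round(f['cam_to_world'],4).tolist())
E
```

```text
0.0 [ 0.22354414 -0.50213824  0.30269291] [ 9.78159310e-01  2.07853384e-01 -1.14608859e-04 -1.14973725e-03] [ 1.06044678 -0.40839041  0.61494089] 0.0852090612527966 0.0539
side 576.4297590912573 576.4297590912573 318.3318053925833 243.5766016397325 -0.11274494598737696 [[-0.6919, -0.4218, 0.586, -0.0359], [-0.722, 0.3962, -0.5673, 0.6725], [0.0071, -0.8156, -0.5786, 0.7607], [0.0, 0.0, 0.0, 1.0]]
top 580.5695219203525 580.5695219203525 332.103593024719 234.7705188384884 -0.08310415008382882 [[0.0206, -0.9938, 0.109, 0.5287], [-0.9998, -0.0209, -0.002, 0.0206], [0.0043, -0.109, -0.994, 1.0065], [0.0, 0.0, 0.0, 1.0]]
```

View pics/side0.png

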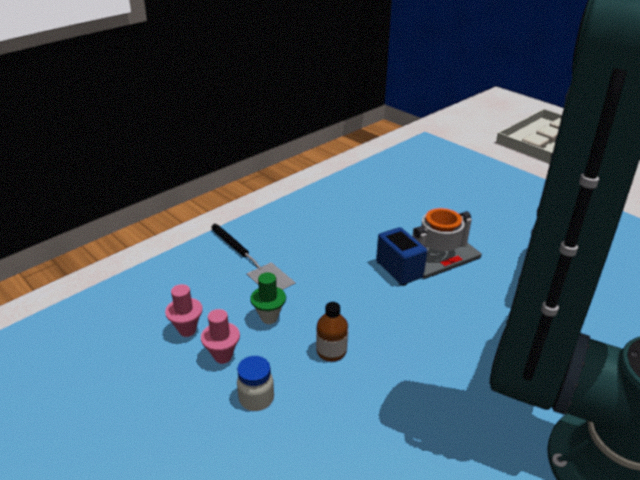

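View pics/top0.png

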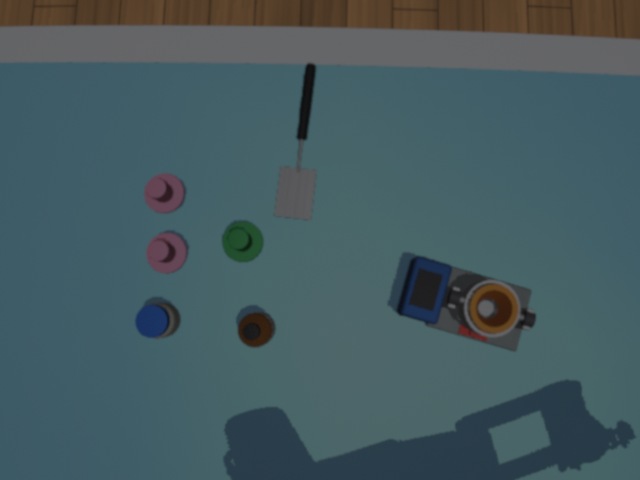

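The side view shows the green-lidded cup at about (268,298), with two pink look-alikes to its left. The stand is near (443,235), with its red mark at (452,261). In the top view the cup is at (242,241), the liner at (493,308), the red mark at (472,332) and the motor box at (427,290).

```bash
cat > h.py <<'E'
from rig import r, imaging
import cv2,numpy as np
def grab(n): return imaging.grab_frame(n)
def K(f): return np.array([[f['fx'],0,f['cx']],[0,f['fy'],f['cy']],[0,0,1.]]),np.array([f['k1'],0,0,0,0.])
def ray(f,p):
    k,d=K(f);u=cv2.undistortPoints(np.array([[p]],float),k,d)[0,0];T=f['cam_to_world']
    v=T[:3,:3]@[u[0],u[1],1];return T[:3,3],v/np.linalg.norm(v)
def plane(f,p,z):
    c,v=ray(f,p);return c+v*(z-c[2])/v[2]
def tri(f,p,g,q):
    a,u=ray(f,p);b,v=ray(g,q);s=np.linalg.lstsq(np.c_[u,-v],b-a,rcond=None)[0]
    A=a+s[0]*u;B=b+s[1]*v;return (A+B)/2,np.linalg.norm(A-B)
def proj(f,X):
    k,d=K(f);T=np.linalg.inv(f['cam_to_world']);rv=cv2.Rodrigues(T[:3,:3])[0]
    return cv2.projectPoints(np.array(X,float).reshape(-1,1,3),rv,T[:3,3],k,d)[0][:,0]
HUE={'green':(50,75),'orange':(7,16),'red':(0,4),'blue':(112,125)}
def blob(f,col,roi,smin=150,vmin=40):
    h=cv2.cvtColor(f['img'],cv2.COLOR_RGB2HSV);lo,hi=HUE[col]
    m=cv2.inRange(h,(lo,smin,vmin),(hi,255,255));k=np.zeros_like(m);x0,y0,x1,y1=roi;k[y0:y1,x0:x1]=255;m&=k
    cs=cv2.findContours(m,cv2.RETR_EXTERNAL,cv2.CHAIN_APPROX_NONE)[0]
    return max(cs,key=cv2.contourArea)
def cen(c): m=cv2.moments(cv2.convexHull(c));return np.array([m['m10'],m['m01']])/m['m00']
E
python3 - <<'E'
from h import *
np.set_printoptions(precision=4,suppress=True)
t,s=grab('top'),grab('side')
for n,f,pts in(('t',t,[(242,250),(493,288),(472,332),(440,265)]),('s',s,[(268,300),(443,213),(452,261),(390,260)])):
    h=cv2.cvtColor(f['img'],cv2.COLOR_RGB2HSV);print(n,[h[y,x].tolist() for x,y in pts])
R={'green':((205,205,285,280),(240,260,300,335)),'orange':((455,270,535,345),(410,195,480,245)),'red':((440,310,510,350),(430,245,480,275)),'blue':((390,245,460,330),(370,220,430,290))}
for c,(a,b) in R.items():
    try:
        A=blob(t,c,a);B=blob(s,c,b);ea=cv2.fitEllipse(cv2.convexHull(A));eb=cv2.fitEllipse(cv2.convexHull(B))
        print(c,cv2.contourArea(A),cv2.contourArea(B),cen(A),cen(B),'tri',*tri(t,cen(A),s,cen(B)),'\n  ell',ea,eb,cv2.minAreaRect(A),cv2.boundingRect(B))
    except Exception as e: print(c,e)
# blown-up crops
a=cv2.resize(t['img'][240:360,390:550],None,fx=5,fy=5,interpolation=cv2.INTER_CUBIC)
b=cv2.resize(s['img'][190:290,365:490],None,fx=5,fy=5,interpolation=cv2.INTER_CUBIC)
cv2.imwrite('pics/ct.png',np.clip(a*1.6,0,255).astype(np.uint8)[:,:,::-1]);cv2.imwrite('pics/cs.png',b[:,:,::-1])
E
```

```text
t [[69, 143, 41], [16, 175, 99], [1, 145, 81], [109, 170, 75]]
s [[68, 202, 43], [11, 235, 128], [2, 249, 130], [110, 187, 45]]
green 8.0 769.5 [229.4783 235.0507] [267.4307 293.03  ] tri [0.6207 0.179  0.0714] 0.017854942187049586 
  ell ((229.48936462402344, 234.7996063232422), (5.273313045501709, 7.237667560577393), 11.467820167541504) ((266.8963928222656, 292.2331237792969), (34.81491470336914, 37.60029220581055), 166.81863403320312) ((229.80001831054688, 235.1000213623047), (4.599999904632568, 6.800000190734863), 36.869895935058594) (251, 273, 34, 38)
orange 1455.0 569.0 [493.6499 307.3832] [443.4126 219.3099] tri [ 0.5194 -0.2373  0.0953] 0.0005269231661060988 
  ell ((493.4161071777344, 307.6731872558594), (44.590850830078125, 47.709205627441406), 137.0665740966797) ((443.38470458984375, 219.26426696777344), (21.727930068969727, 36.00434875488281), 96.17457580566406) ((494.2500305175781, 306.75), (46.66904067993164, 41.719295501708984), 45.0) (426, 209, 36, 22)
red 77.0 74.0 [469.9097 332.3111] [451.0525 260.2355] tri [ 0.4749 -0.2187  0.0195] 0.002120215645151097 
  ell ((472.93280029296875, 332.31561279296875), (11.723462104797363, 28.599750518798828), 108.2809829711914) ((450.8333435058594, 260.3399353027344), (5.8906569480896, 23.462392807006836), 72.01960754394531) ((472.2000427246094, 334.1000061035156), (27.280027389526367, 7.155416965484619), 26.56505012512207) (441, 256, 21, 10)
blue max() iterable argument is empty
```

View pics/cs.png

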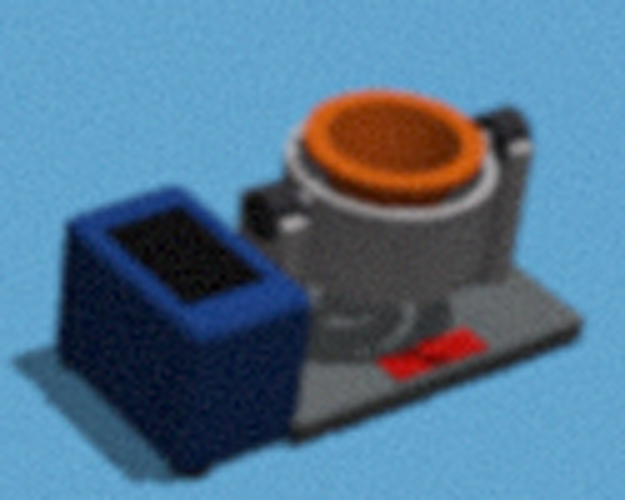

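View pics/ct.png

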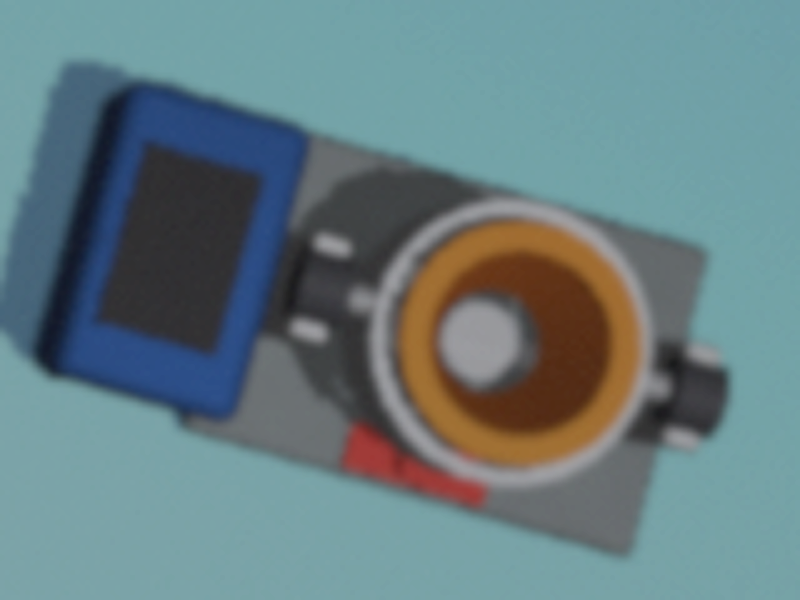

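The crops show the cradle close up. In the top view, crop pixels divide by 5 and add (390,240). That puts the rim centre at about (494,308) and the uprights at about (455,298) and (529,319). The red mark lies on the near side (image-down), which fixes the stand's +y.

```bash
python3 - <<'E'
from h import *
np.set_printoptions(precision=4,suppress=True)
t,s=grab('top'),grab('side')
C=blob(t,'green',(205,205,285,280),80,20);e=cv2.fitEllipse(cv2.convexHull(C));print('cup',cv2.contourArea(C),e,plane(t,e[0],.0535),'r',(e[1][0]+e[1][1])/4*(1.0065-.055)/580)
S=blob(s,'green',(240,260,300,335),120,20);x,y,w,hh=cv2.boundingRect(S);print('side box',x,y,w,hh)
# grip shaft centre line: top rows of side mask, and predicted box for the top estimate
c=plane(t,e[0],.0535);a=np.linspace(0,6.28,60)
circ=lambda c,R,z:np.c_[c[0]+R*np.cos(a),c[1]+R*np.sin(a),np.full(60,z)]
P=proj(s,np.r_[circ(c,.034,.05),circ(c,.034,.057),circ(c,.017,.103)]);print('pred side box',P.min(0),P.max(0)-P.min(0))
L=blob(t,'orange',(455,270,535,345),100,50);e=cv2.fitEllipse(cv2.convexHull(L));print('liner',e)
S=blob(s,'orange',(410,195,480,245),150,40);print('side liner box',cv2.boundingRect(S))
for z in(.098,.102,.106):
    c=plane(t,e[0],z);P=proj(s,np.r_[circ(c,.0385,z)]);Q=proj(t,circ(c,.0385,z));print(z,c,'side pred',P.min(0),P.max(0)-P.min(0),'top size',Q.max(0)-Q.min(0))
for z in(.09,):
    u,v=plane(t,(455,298),z),plane(t,(529,319),z);d=u-v;print('uprights',u,v,np.linalg.norm(d),'yaw',np.degrees(np.arctan2(d[1],d[0])),'mid',(u+v)/2)
h=cv2.cvtColor(t['img'],cv2.COLOR_RGB2HSV);m=cv2.inRange(h,(105,120,60),(120,255,255));k=np.zeros_like(m);k[250:330,395:460]=255;m&=k
q=max(cv2.findContours(m,0,1)[0],key=cv2.contourArea);b=cv2.minAreaRect(q);print(b);bp=np.array([plane(t,p,.078) for p in cv2.boxPoints(b)]);print(bp[:,:2],np.degrees(np.arctan2(*(bp[1]-bp[0])[1::-1])),np.linalg.norm(bp[1]-bp[0]),np.linalg.norm(bp[2]-bp[1]),bp.mean(0))
E
```

```text
cup 1168.0 ((242.22312927246094, 241.3340606689453), (39.11648941040039, 39.52227783203125), 70.07234191894531) [0.6192 0.1668 0.0535] r 0.0322520633755059
side box 251 273 34 38
pred side box [250.4236 270.5733] [36.3934 39.9063]
liner ((493.0227355957031, 308.1806640625), (47.92329025268555, 48.92387390136719), 150.10545349121094)
side liner box (426, 209, 36, 22)
0.098 [ 0.518  -0.2357  0.098 ] side pred [425.7262 209.2127] [36.2318 19.6132] top size [48.4419 49.3663]
0.102 [ 0.518  -0.2345  0.102 ] side pred [425.5973 207.8348] [36.3183 19.5881] top size [48.656  49.5845]
0.106 [ 0.5181 -0.2334  0.106 ] side pred [425.4677 206.4506] [36.4052 19.5625] top size [48.8721 49.8047]
uprights [ 0.5329 -0.1772  0.09  ] [ 0.5016 -0.2958  0.09  ] 0.12257684835147997 yaw 75.2016422953454 mid [ 0.5173 -0.2365  0.09  ]
((426.5692443847656, 289.74615478515625), (35.87166976928711, 60.780113220214844), 15.255118370056152)
[[ 0.5056 -0.0939]
 [ 0.5996 -0.1188]
 [ 0.5855 -0.1747]
 [ 0.4916 -0.1493]] -14.836385136558905 0.09724618225884239 0.05772153705650545 [ 0.5456 -0.1342  0.078 ]
```

The cup is at (0.619, 0.167). The liner mouth is at (0.518, -0.235), z about 0.10, and the stand's yaw is about 75.2°. The box-to-pivot distance of 105 mm agrees with the given size. I'll first turn the jaws to the stand's y axis, then travel to the cup.

Request:
servo_tool --rows '[[[1,0,0,0,-0.1117],[1,0,0,0,-0.1117],[1,0,0,0,-0.1117],[1,0,0,0,-0.1117],[1,0,0,0,-0.1117]]]' --force 40

```text
t: 0.72
eef_pos: [0.2237, -0.5024, 0.3038]
tcp_rot: [0.882, 0.472, 0.0, -0.0]
ft_force: [-0.6, 0.1, -0.3]
gripper_width: 0.0851
```

Request:
servo_tool --rows '[[[1,0,0,0,-0.1117],[1,0,0,0,-0.1117],[1,0,0,0,-0.1117],[1,0,0,0,0],[1,0,0,0,0]]]'

```text
t: 1.13
eef_pos: [0.2237, -0.5025, 0.3039]
tcp_rot: [0.793, 0.609, 0.0, -0.0]
ft_force: [0.5, 0.9, 0.5]
gripper_width: 0.0857
```

Request:
servo_tool --rows '[[[1,0.0375,0.0104,0,0],[1,0.0375,0.0104,0,0],[1,0.0375,0.0104,0,0],[1,0.0375,0.0104,0,0],[1,0.0375,0.0104,0,0]]]'

```text
t: 1.55
eef_pos: [0.3223, -0.3329, 0.304]
tcp_rot: [0.793, 0.609, 0.0, 0.0]
ft_force: [0.5, -1.0, -0.6]
gripper_width: 0.0852
```

Request:
servo_tool --rows '[[[1,0.0375,0.0104,0,0],[1,0.0375,0.0104,0,0],[1,0.0375,0.0104,0,0],[1,0.0375,0.0104,0,0],[1,0.0375,0.0104,0,0]]]'

```text
t: 1.97
eef_pos: [0.4205, -0.1647, 0.3042]
tcp_rot: [0.793, 0.609, 0.0, 0.001]
ft_force: [1.3, -0.3, -0.3]
gripper_width: 0.0852
```

Request:
servo_tool --rows '[[[1,0.0375,0.0104,0,0],[1,0.0375,0.0104,0,0],[1,0.0375,0.0104,0,0],[1,0.0375,0.0104,0,0],[1,0.0375,0.0104,0,0]]]'

```text
t: 2.38
eef_pos: [0.5188, 0.0035, 0.3041]
tcp_rot: [0.793, 0.609, 0.0, 0.0]
ft_force: [1.2, -0.3, 1.2]
gripper_width: 0.0857
```

Request:
servo_tool --rows '[[[1,0.0375,0.0104,0,0],[1,0.0375,0.0104,0,0],[1,0.0375,0.0104,0,0],[1,0.0375,0.0104,0,0],[1,0.0375,0.0104,0,0]]]'

```text
t: 2.8
eef_pos: [0.617, 0.1714, 0.3038]
tcp_rot: [0.793, 0.609, -0.0, 0.0]
ft_force: [1.2, -0.9, 0.5]
gripper_width: 0.0855
```

Request:
servo_tool --rows '[[[1,0,0,0,0],[1,0,0,0,0],[1,0,0,0,0],[1,0,0,0,0],[1,0,0,0,0]]]'

```text
t: 3.22
eef_pos: [0.6161, 0.1681, 0.3047]
tcp_rot: [0.793, 0.609, 0.0, 0.0]
ft_force: [-0.7, -0.6, -0.6]
gripper_width: 0.0856
```

Request:
servo_tool --rows '[[[1,-0.0005,0.0031,0.03,0],[1,0,0,0.035,0],[1,0,0,0.035,0],[1,0,0,0.035,0],[1,0,0,0.02,0]]]'

```text
t: 3.63
eef_pos: [0.6171, 0.1664, 0.1449]
tcp_rot: [0.793, 0.609, -0.002, -0.001]
ft_force: [0.1, 0.3, -1.8]
gripper_width: 0.0854
```

Request:
servo_tool --rows '[[[1,0,0,0.011,0],[1,0,0,0,0],[0.55,0,0,0,0],[0.55,0,0,0,0],[0.55,0,0,0,0]]]'

```text
t: 4.05
eef_pos: [0.6207, 0.1682, 0.1411]
tcp_rot: [0.792, 0.61, 0.002, 0.001]
ft_force: [-0.4, -0.7, 0.1]
gripper_width: 0.0515
```

```bash
python3 - <<'E'
from h import *
o=r.get_obs();print(o['eef_pos'],o['gripper_width'])
t,s=grab('top'),grab('side')
a=cv2.resize(t['img'][190:290,190:300],None,fx=4,fy=4);b=cv2.resize(s['img'][230:330,210:320],None,fx=4,fy=4)
cv2.imwrite('pics/g1.png',np.hstack([np.clip(a*1.5,0,255).astype(np.uint8),b[:,:400]])[:,:,::-1])
E
```

```text
[0.62067581 0.16823513 0.14107519] 0.05148968240292837
```

View pics/g1.png

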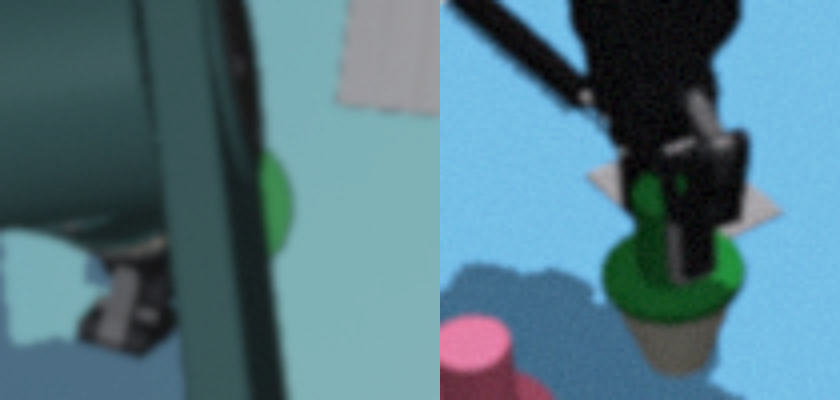

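The fingers straddle the green grip just above the flange, with the fingertip at about (690,275) in the right panel. Closing now.

Request:
servo_tool --rows '[[[0.4,0,0,0,0],[0.3,0,0,0,0],[0.2,0,0,0,0],[0.2,0,0,0,0],[0.2,0,0,0,0]]]' --force 50

```text
t: 4.57
eef_pos: [0.6197, 0.1684, 0.1395]
tcp_rot: [0.792, 0.61, 0.001, 0.0]
ft_force: [-0.8, 0.3, 5.8]
gripper_width: 0.0334
```

Request:
servo_tool --rows '[[[0.2,0,0,0,0],[0.2,0,0,0,0],[0.2,0,0,0,0],[0.2,0,0,0,0],[0.2,0,0,0,0]]]'

```text
t: 4.98
eef_pos: [0.6196, 0.1684, 0.1395]
tcp_rot: [0.792, 0.61, 0.001, 0.0]
ft_force: [-2.3, -0.5, 5.3]
gripper_width: 0.0331
```

Request:
servo_tool --rows '[[[0.2,0,0,-0.01,0],[0.2,0,0,-0.03,0],[0.2,0,0,-0.04,0],[0.2,0,0,-0.04,0],[0.2,0,0,-0.03,0]]]'

```text
t: 5.4
eef_pos: [0.6194, 0.1682, 0.2908]
tcp_rot: [0.792, 0.61, 0.001, 0.001]
ft_force: [2.0, -0.2, -1.2]
gripper_width: 0.0328
```

Request:
servo_tool --rows '[[[0.2,0,0,0,0],[0.2,0,0,0,0],[0.2,0,0,0,0],[0.2,0,0,0,0],[0.2,0,0,0,0]]]'

```text
t: 5.82
eef_pos: [0.6185, 0.168, 0.2843]
tcp_rot: [0.792, 0.61, -0.003, -0.001]
ft_force: [-0.3, -0.2, -3.3]
gripper_width: 0.0329
```

```bash
python3 - <<'E'
from h import *
o=r.get_obs();p=o['eef_pos'];q=o['tcp_rot'];print(p,q,o['ft_force'],o['gripper_width'])
th=2*np.arctan2(q[1],q[0]);d=np.array([.518,-.235])-p[:2];print(np.degrees(th),'tx',d@[np.cos(th),np.sin(th)],'ty',d@[np.sin(th),-np.cos(th)])
E
```

```text
[0.61846684 0.16800692 0.28427706] [ 0.79232587  0.61009016 -0.00280509 -0.00136235] [-0.25041848 -0.16121794 -3.33109439] 0.03292191795371939
75.19247311679229 tx -0.41529957752435115 ty 0.005867275184072262
```

Request:
servo_tool --rows '[[[0.2,-0.0345,0.0005,0,0],[0.2,-0.0345,0.0005,0,0],[0.2,-0.0345,0.0005,0,0],[0.2,-0.0345,0.0005,0,0],[0.2,-0.0345,0.0005,0,0]]]'

```text
t: 6.23
eef_pos: [0.5765, -0.0005, 0.2859]
tcp_rot: [0.792, 0.61, -0.001, -0.001]
ft_force: [1.4, -0.3, -1.9]
gripper_width: 0.0331
```

Request:
servo_tool --rows '[[[0.2,-0.0345,0.0005,0,0],[0.2,-0.0345,0.0005,0,0],[0.2,-0.0345,0.0005,0,0],[0.2,-0.0345,0.0005,0,0],[0.2,-0.0345,0.0005,0,0]]]'

```text
t: 6.65
eef_pos: [0.5348, -0.1679, 0.2861]
tcp_rot: [0.792, 0.61, -0.001, -0.001]
ft_force: [1.1, 0.1, -3.2]
gripper_width: 0.0328
```

Request:
servo_tool --rows '[[[0.2,-0.0345,0.0005,0,0],[0.2,-0.0258,0.0005,0,0],[0.2,-0.01,0,0,0],[0.2,0,0,0,0],[0.2,0,0,0,0]]]'

```text
t: 7.07
eef_pos: [0.5187, -0.2345, 0.2866]
tcp_rot: [0.793, 0.61, 0.0, -0.001]
ft_force: [-0.1, 0.1, -3.0]
gripper_width: 0.0329
```

Request:
servo_tool --rows '[[[0.2,0,0,0.01,0],[0.2,0,0,0.01,0],[0.2,0,0,0,0],[0.2,0,0,0,0],[0.2,0,0,0,0]]]'

```text
t: 7.48
eef_pos: [0.5191, -0.234, 0.2675]
tcp_rot: [0.792, 0.611, -0.0, -0.0]
ft_force: [-0.4, -0.3, -1.3]
gripper_width: 0.0331
```

```bash
python3 - <<'E'
from h import *
np.set_printoptions(precision=4,suppress=True)
o=r.get_obs();p=o['eef_pos'];print(p,o['tcp_rot'],o['ft_force'])
t,s=grab('top'),grab('side')
G=blob(s,'green',(380,120,520,240),120,20);print('green side box',cv2.boundingRect(G))
c=p;a=np.linspace(0,6.28,60);circ=lambda c,R,z:np.c_[c[0]+R*np.cos(a),c[1]+R*np.sin(a),np.full(60,z)]
z0=p[2]-.1395
P=proj(s,np.r_[circ(c,.034,z0+.05),circ(c,.034,z0+.057)]);print('pred flange',P.min(0),P.max(0))
a=cv2.resize(t['img'][230:380,400:580],None,fx=2.6,fy=2.6);b=cv2.resize(s['img'][110:260,380:500],None,fx=2.6,fy=2.6)
cv2.imwrite('pics/g2.png',np.hstack([np.clip(a*1.5,0,255).astype(np.uint8),b])[:,:,::-1])
E
```

```text
[ 0.5191 -0.234   0.2675] [ 0.7919  0.6106 -0.0001 -0.0003] [-0.4198 -0.2918 -1.3355]
green side box (433, 159, 31, 35)
pred flange [431.3272 175.2017] [465.0741 194.566 ]
```

View pics/g2.png

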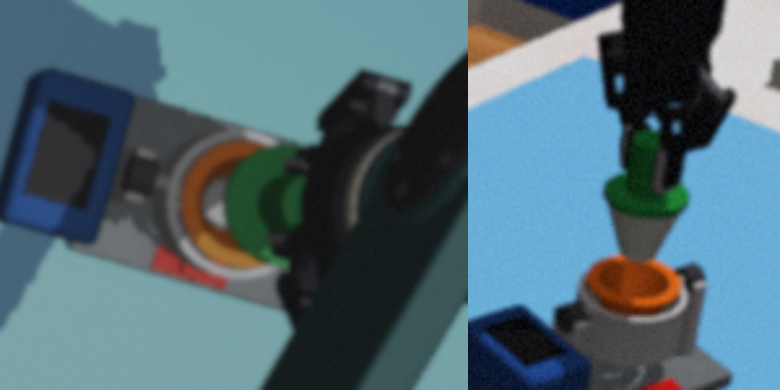

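The cup hangs upright over the liner, and its flange is within 1 px of the predicted position. Lowering to about 14 mm above first seating.

Request:
servo_tool --rows '[[[0.2,-0.0012,-0.0008,0.015,0],[0.2,0,0,0.015,0],[0.2,0,0,0.015,0],[0.2,0,0,0.01,0],[0.2,0,0,0,0]]]'

```text
t: 8.0
eef_pos: [0.5169, -0.2352, 0.2103]
tcp_rot: [0.792, 0.61, -0.001, -0.002]
ft_force: [-0.5, 1.0, -2.5]
gripper_width: 0.0329
```

Request:
servo_tool --rows '[[[0.2,0,0,0.003,0],[0.2,0,0,0.002,0],[0.2,0,0,0,0],[0.2,0,0,0,0],[0.2,0,0,0,0]]]'

```text
t: 8.42
eef_pos: [0.5182, -0.236, 0.2088]
tcp_rot: [0.792, 0.61, 0.0, 0.001]
ft_force: [0.1, -0.2, -1.8]
gripper_width: 0.0332
```

Request:
servo_tool --rows '[[[0.2,0,0,0.002,0],[0.2,0,0,0.002,0],[0.2,0,0,0.001,0],[0.2,0,0,0,0],[0.2,0,0,0,0]]]'

```text
t: 8.83
eef_pos: [0.5182, -0.2354, 0.2031]
tcp_rot: [0.792, 0.61, 0.001, -0.0]
ft_force: [1.3, 2.0, -1.6]
gripper_width: 0.0329
```

Request:
servo_tool --rows '[[[0.2,0,0,0.001,0],[0.2,0,0,0.001,0],[0.2,0,0,0,0],[0.2,0,0,0,0],[0.2,0,0,0,0]]]'

```text
t: 9.25
eef_pos: [0.5182, -0.2353, 0.2015]
tcp_rot: [0.792, 0.61, 0.001, 0.0]
ft_force: [1.7, 6.2, 2.6]
gripper_width: 0.033
```

Request:
servo_tool --rows '[[[0.2,0,0,0.001,0],[0.2,0,0,0.001,0],[0.2,0,0,0,0],[0.2,0,0,0,0],[0.2,0,0,0,0]]]'

```text
t: 9.67
eef_pos: [0.5182, -0.2353, 0.1992]
tcp_rot: [0.792, 0.61, 0.001, -0.0]
ft_force: [1.6, 5.1, 2.7]
gripper_width: 0.0328
```

A sideways force of +6 N in y means the cup is slightly too far toward -y, so I'll ease it +1.2 mm along the tool's x.

Request:
servo_tool --rows '[[[0.2,0.0006,0,0,0],[0.2,0.0006,0,0,0],[0.2,0,0,0,0],[0.2,0,0,0,0],[0.2,0,0,0,0]]]'

```text
t: 10.08
eef_pos: [0.5183, -0.2349, 0.1989]
tcp_rot: [0.792, 0.61, -0.0, 0.0]
ft_force: [1.6, 2.4, 0.7]
gripper_width: 0.0329
```

Request:
servo_tool --rows '[[[0.2,0,0,0.001,0],[0.2,0,0,0,0],[0.2,0,0,0,0],[0.2,0,0,0,0],[0.2,0,0,0,0]]]'

```text
t: 10.5
eef_pos: [0.5183, -0.2347, 0.1981]
tcp_rot: [0.792, 0.61, 0.0, 0.0]
ft_force: [1.6, 2.7, 1.4]
gripper_width: 0.033
```

Request:
servo_tool --rows '[[[0.2,0.0007,0.0007,0,0],[0.2,0,0,0,0],[0.2,0,0,0,0],[0.2,0,0,0,0],[0.2,0,0,0,0]]]'

```text
t: 10.92
eef_pos: [0.5187, -0.2344, 0.1975]
tcp_rot: [0.792, 0.61, -0.001, -0.0]
ft_force: [0.6, 0.7, -1.2]
gripper_width: 0.0329
```

Request:
servo_tool --rows '[[[0.2,0,0,0.001,0],[0.2,0,0,0,0],[0.2,0,0,0,0],[0.2,0,0,0,0],[0.2,0,0,0,0]]]'

```text
t: 11.33
eef_pos: [0.5187, -0.2343, 0.197]
tcp_rot: [0.792, 0.61, -0.0, -0.0]
ft_force: [-1.2, -0.2, 2.3]
gripper_width: 0.0327
```

Request:
servo_tool --rows '[[[0.2,0,0,0.001,0],[0.2,0,0,0,0],[0.2,0,0,0,0],[0.2,0,0,0,0],[0.2,0,0,0,0]]]'

```text
t: 11.75
eef_pos: [0.5188, -0.2343, 0.1959]
tcp_rot: [0.792, 0.61, -0.0, -0.0]
ft_force: [-3.2, -0.0, 3.3]
gripper_width: 0.0332
```

Request:
servo_tool --rows '[[[0.2,0,-0.0004,0,0],[0.2,0,0,0,0],[0.2,0,0,0,0],[0.2,0,0,0,0],[0.2,0,0,0,0]]]'

```text
t: 12.17
eef_pos: [0.5187, -0.2342, 0.1959]
tcp_rot: [0.792, 0.61, -0.0, 0.0]
ft_force: [-2.3, -1.0, 1.9]
gripper_width: 0.0328
```

Request:
servo_tool --rows '[[[0.2,0,0,0.001,0],[0.2,0,0,0,0],[0.2,0,0,0,0],[0.2,0,0,0,0],[0.2,0,0,0,0]]]'

```text
t: 12.58
eef_pos: [0.5187, -0.2342, 0.1949]
tcp_rot: [0.792, 0.61, -0.0, 0.0]
ft_force: [-2.6, -2.1, 1.4]
gripper_width: 0.0328
```

Request:
servo_tool --rows '[[[0.2,-0.0003,-0.0003,0.001,0],[0.2,0,0,0,0],[0.2,0,0,0,0],[0.2,0,0,0,0],[0.2,0,0,0,0]]]'

```text
t: 13.0
eef_pos: [0.5185, -0.2343, 0.194]
tcp_rot: [0.792, 0.61, 0.0, 0.0]
ft_force: [-1.1, -1.3, 2.0]
gripper_width: 0.0326
```

Request:
servo_tool --rows '[[[0.2,0,0,0.001,0],[0.2,0,0,0,0],[0.2,0,0,0,0],[0.2,0,0,0,0],[0.2,0,0,0,0]]]'

```text
t: 13.42
eef_pos: [0.5185, -0.2343, 0.193]
tcp_rot: [0.792, 0.61, 0.0, 0.0]
ft_force: [0.3, -1.2, 1.8]
gripper_width: 0.0333
```

Request:
servo_tool --rows '[[[0.2,0,0,0.0007,0],[0.2,0,0,0,0],[0.2,0,0,0,0],[0.2,0,0,0,0],[0.2,0,0,0,0]]]'

```text
t: 13.83
eef_pos: [0.5185, -0.2343, 0.1928]
tcp_rot: [0.792, 0.61, 0.0, 0.0]
ft_force: [-0.7, 0.7, 5.6]
gripper_width: 0.0326
```

Request:
servo_tool --rows '[[[0.2,0,0,0.0006,0],[0.2,0,0,0,0],[0.2,0,0,0,0],[0.2,0,0,0,0],[0.2,0,0,0,0]]]'

```text
t: 14.25
eef_pos: [0.5185, -0.2343, 0.1928]
tcp_rot: [0.792, 0.61, 0.0, 0.001]
ft_force: [-0.6, -0.9, 7.0]
gripper_width: 0.0328
```

Request:
servo_tool --rows '[[[0.2,0,0,0.0006,0],[0.2,0,0,0,0],[0.2,0,0,0,0],[0.2,0,0,0,0],[0.2,0,0,0,0]]]'

```text
t: 14.67
eef_pos: [0.5185, -0.2343, 0.1928]
tcp_rot: [0.792, 0.61, 0.0, 0.001]
ft_force: [-2.2, 0.3, 8.8]
gripper_width: 0.0329
```

Request:
servo_tool --rows '[[[0.2,0,0,0.0005,0],[0.2,0,0,0.0004,0],[0.2,0,0,0,0],[0.2,0,0,0,0],[0.2,0,0,0,0]]]'

```text
t: 15.08
eef_pos: [0.5185, -0.2343, 0.1927]
tcp_rot: [0.792, 0.61, 0.0, 0.001]
ft_force: [-2.5, 1.0, 12.6]
gripper_width: 0.0333
```

Request:
servo_tool --rows '[[[0.2,0,0,0.0004,0],[0.2,0,0,0,0],[0.2,0,0,0,0],[0.2,0,0,0,0],[0.2,0,0,0,0]]]'

```text
t: 15.5
eef_pos: [0.5185, -0.2343, 0.1927]
tcp_rot: [0.792, 0.61, 0.0, 0.001]
ft_force: [-3.8, 1.2, 13.6]
gripper_width: 0.0329
```

The stop is reached: the TCP stays at z 0.1927 while the force climbs to 13.6 N at the tool, plus about 3 N of cup weight on the seat. I'll hold it steady, ease off partly and open a little.

Request:
servo_tool --rows '[[[0.2,0,-0.0004,0.0002,0],[0.2,0,0,0,0],[0.2,0,0,0,0],[0.2,0,0,0,0],[0.2,0,0,0,0]]]'

```text
t: 15.92
eef_pos: [0.5184, -0.2342, 0.1927]
tcp_rot: [0.792, 0.61, 0.001, 0.001]
ft_force: [-3.5, 0.3, 12.8]
gripper_width: 0.0327
```

Request:
servo_tool --rows '[[[0.2,0,0,0,0],[0.2,0,0,0,0],[0.2,0,0,-0.001,0],[0.2,0,0,-0.0008,0],[0.2,0,0,0,0]]]'

```text
t: 16.33
eef_pos: [0.5184, -0.2343, 0.1928]
tcp_rot: [0.792, 0.61, 0.001, 0.001]
ft_force: [0.6, -0.7, 6.7]
gripper_width: 0.033
```

Request:
servo_tool --rows '[[[0.55,0,0,0,0],[0.55,0,0,0,0],[0.55,0,0,0,0],[0.55,0,0,0,0],[0.55,0,0,0,0]]]'

```text
t: 16.75
eef_pos: [0.5177, -0.2339, 0.1905]
tcp_rot: [0.792, 0.61, -0.0, -0.001]
ft_force: [0.7, -0.7, 0.1]
gripper_width: 0.0467
```

```bash
python3 - <<'E'
from h import *
np.set_printoptions(precision=4,suppress=True)
o=r.get_obs();p=o['eef_pos'];print(p,o['ft_force'],o['gripper_width'])
s=grab('side')
G=blob(s,'green',(380,150,520,240),120,20);x,y,w,h=cv2.boundingRect(G);print('green side box',x,y,w,h)
a=np.linspace(0,6.28,60);circ=lambda c,R,z:np.c_[c[0]+R*np.cos(a),c[1]+R*np.sin(a),np.full(60,z)]
c=(.5185,-.2343)
for z0 in(.0532,.0572):
    P=proj(s,np.r_[circ(c,.034,z0+.05),circ(c,.034,z0+.057)]);print('pred flange',P.min(0),P.max(0))
cv2.imwrite('pics/g3.png',cv2.resize(s['img'][130:270,370:510],None,fx=4,fy=4)[:,:,::-1])
E
```

```text
[ 0.5177 -0.2339  0.1905] [ 0.7345 -0.6806  0.0838] 0.04671859133541512
green side box 429 192 31 33
pred flange [427.5255 205.6707] [460.0939 225.6935]
pred flange [427.7403 204.0958] [460.3707 224.088 ]
```

View pics/g3.png

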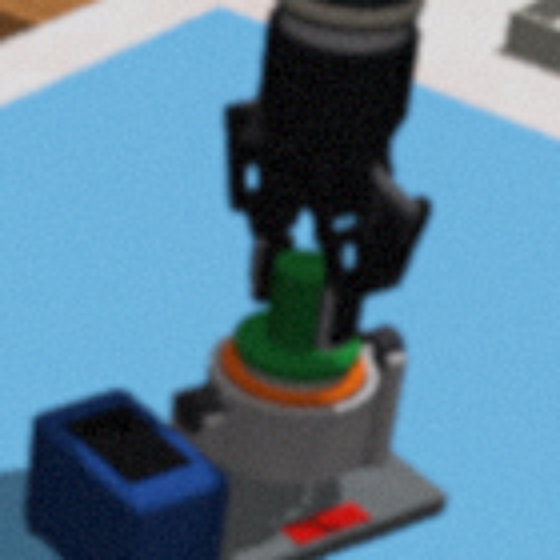

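The picture shows the cup seated in the liner at (300,330), level, with the jaws open around the grip. The flange bottom is at row 225, against 225.7 predicted for home. I'll raise the tool 22 mm so the tips clear the flange, then push the grip with one pad towards the red mark, which is tool -y.

Request:
servo_tool --rows '[[[0.55,0,0.0003,-0.006,0],[0.55,0,0.0003,-0.008,0],[0.55,0,0,-0.008,0],[0.55,0,0,0,0],[0.55,0,0,0,0]]]'

```text
t: 17.22
eef_pos: [0.519, -0.2346, 0.2149]
tcp_rot: [0.792, 0.61, 0.001, 0.001]
ft_force: [0.0, 0.5, 0.1]
gripper_width: 0.0469
```

```bash
cat > lean.py <<'E'
from h import *
import sys
np.set_printoptions(precision=4,suppress=True)
o=r.get_obs();p=o['eef_pos'];th=np.radians(75.2)
print('t',o['t'],p,'ty',np.dot(p[:2]-np.array([.5184,-.2343]),[np.sin(th),-np.cos(th)]),o['ft_force'],o['gripper_width'])
s=grab('side');h=cv2.cvtColor(s['img'],cv2.COLOR_RGB2HSV)
m=cv2.inRange(h,(50,120,20),(75,255,255));m[:170]=0;m[240:]=0;m[:,:400]=0;m[:,490:]=0
c=max(cv2.findContours(m,0,1)[0],key=cv2.contourArea);q=np.zeros_like(m);cv2.drawContours(q,[c],-1,255,-1)
x,y,w,hh=cv2.boundingRect(c);ys,xs=np.nonzero(q);tp=ys<y+10
O=blob(s,'orange',(400,195,485,260),150,40)
print('green box',x,y,w,hh,'top10 cen',xs[tp].mean(),ys[tp].mean(),'orange box',cv2.boundingRect(O))
# prediction of grip-top outline vs lean
P0=np.array([.5184,-.2343,.087]);uy=np.array([-np.sin(th),np.cos(th),0])*1.; uy=np.array([-.967,.255,0]);ux=np.array([.255,.967,0])
a=np.linspace(0,6.28,90)
for d in(-12,-10,-8,-6,-4,0,4,6,8,10,12):
    f=np.radians(d);Z=np.array([0,0,1])*np.cos(f)+uy*np.sin(f);Y=uy*np.cos(f)-np.array([0,0,1])*np.sin(f)
    pts=np.array([P0+Z*(.0532-.087+hz)+R*(np.cos(t)*ux+np.sin(t)*Y) for R,hz in((.034,.05),(.034,.057),(.017,.103)) for t in a])
    Q=proj(s,pts);print(d,'x',Q[:180,0].min(),Q[:180,0].max(),'bottom',Q[:,1].max(),'top y',Q[180:,1].min(),'topcen',Q[180:].mean(0))
cv2.imwrite(sys.argv[1],cv2.resize(s['img'][160:260,380:500],None,fx=5,fy=5)[:,:,::-1])
E
python3 lean.py pics/l0.png
```

```text
t 17.2167 [ 0.519  -0.2346  0.2149] ty 0.0006747817741463452 [0.0361 0.5407 0.1499] 0.04689611605931742
green box 429 191 31 34 top10 cen 444.50588235294117 196.41176470588235 orange box (426, 216, 35, 15)
-12 x 426.4222492132908 458.7775121134591 bottom 222.584182110074 top y 190.11428712138456 topcen [442.3348 192.9597]
-10 x 426.64123266650944 459.0264629848989 bottom 223.0722506607148 top y 190.22461920689568 topcen [443.0811 193.2784]
-8 x 426.8120280874063 459.2662648073143 bottom 223.57525119468534 top y 190.36596622877852 topcen [443.8289 193.6355]
-6 x 426.9900052344587 459.4965988262476 bottom 224.10059021800294 top y 190.54103890901342 topcen [444.5774 194.0308]
-4 x 427.1749647267253 459.71715913041663 bottom 224.6288458797415 top y 190.74672972932447 topcen [445.3255 194.4639]
0 x 427.5649882822469 460.12780217289236 bottom 225.7227691980465 top y 191.26760959926185 topcen [446.8164 195.4418]
4 x 427.9803264239095 460.5055487328383 bottom 226.83428100239638 top y 191.9356359826549 topcen [448.2937 196.5651]
6 x 428.19689739728875 460.67902040061324 bottom 227.39158628270908 top y 192.32274132348758 topcen [449.0247 197.1799]
8 x 428.4190713988534 460.8418758047792 bottom 227.94561922461966 top y 192.74882078459433 topcen [449.7492 197.8292]
10 x 428.64658994223214 460.99390242635246 bottom 228.50229366630649 top y 193.21348945861325 topcen [450.4663 198.5122]
12 x 428.8791869957342 461.1349028208089 bottom 229.05887604885407 top y 193.71351097234944 topcen [451.175  199.2281]
```

Request:
servo_tool --rows '[[[0.55,0,-0.003,0.001,0],[0.55,0,-0.003,0,0],[0.55,0,-0.002,0,0],[0.55,0,-0.001,0,0],[0.55,0,0,0,0]]]'

```text
t: 17.68
eef_pos: [0.5094, -0.2319, 0.2121]
tcp_rot: [0.792, 0.61, -0.0, -0.0]
ft_force: [0.0, 0.3, 0.4]
gripper_width: 0.0472
```

Request:
servo_tool --rows '[[[0.55,0,-0.0015,0,0],[0.55,0,-0.0015,0,0],[0.55,0,-0.001,0,0],[0.55,0,0,0,0],[0.55,0,0,0,0]]]'

```text
t: 18.1
eef_pos: [0.506, -0.2311, 0.2126]
tcp_rot: [0.792, 0.61, 0.0, 0.0]
ft_force: [0.3, 0.5, 1.1]
gripper_width: 0.0468
```

```bash
python3 lean.py pics/l1.png | head -2
```

```text
t 18.1 [ 0.506  -0.2311  0.2126] ty -0.012777023328039898 [0.2903 0.5012 1.0534] 0.04677610603314345
green box 430 192 31 35 top10 cen 447.3272727272727 197.47272727272727 orange box (426, 215, 35, 18)
```

View pics/l1.png

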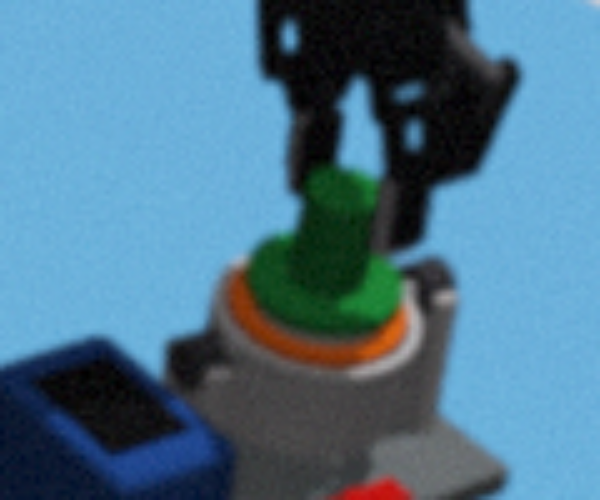

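The cup leans towards the red mark. Geometry gives about 6.5°, and the 2.8 px shift in the picture gives about 7.5°. I'll add a touch more and hold.

Request:
servo_tool --rows '[[[0.55,0,-0.0009,0,0],[0.55,0,0,0,0],[0.55,0,0,0,0],[0.55,0,0,0,0],[0.55,0,0,0,0]]]'

```text
t: 18.57
eef_pos: [0.5051, -0.2308, 0.2124]
tcp_rot: [0.792, 0.61, 0.0, 0.0]
ft_force: [0.8, -0.2, 1.4]
gripper_width: 0.0465
```

```bash
python3 lean.py pics/l2.png | head -2
```

```text
t 18.5667 [ 0.5051 -0.2308  0.2124] ty -0.013734885646743841 [ 0.8421 -0.1935  1.4013] 0.046537529986684346
green box 430 193 31 34 top10 cen 447.5798319327731 198.109243697479 orange box (426, 215, 35, 18)
```

Request:
servo_tool --rows '[[[0.55,0,0.002,0,0],[0.55,0,0.002,0,0],[0.55,0,0.002,0,0],[0.55,0,0.002,0,0],[0.55,0,0.002,0,0]]]'

```text
t: 19.03
eef_pos: [0.5148, -0.2333, 0.212]
tcp_rot: [0.792, 0.61, -0.0, -0.0]
ft_force: [-0.1, 0.6, 0.6]
gripper_width: 0.0469
```

Request:
servo_tool --rows '[[[0.55,0,0.002,0,0],[0.55,0,0.0014,0,0],[0.55,0,0,0,0],[0.55,0,0,0,0],[0.55,0,0,0,0]]]'

```text
t: 19.45
eef_pos: [0.518, -0.2342, 0.2123]
tcp_rot: [0.792, 0.61, -0.0, -0.0]
ft_force: [0.3, -0.5, -0.2]
gripper_width: 0.0471
```

```bash
python3 lean.py pics/l3.png | head -2
```

```text
t 19.45 [ 0.518  -0.2342  0.2123] ty -0.00046358102476126993 [ 0.2811 -0.522  -0.2463] 0.04708842814834396
green box 429 192 31 33 top10 cen 444.69 196.94 orange box (426, 216, 35, 16)
```

Towards the red mark the lean is about 8° by both pad geometry and image shift. Now the other side.

Request:
servo_tool --rows '[[[0.55,0,0.002,0,0],[0.55,0,0.002,0,0],[0.55,0,0.002,0,0],[0.55,0,0.002,0,0],[0.55,0,0.0015,0,0]]]'

```text
t: 19.92
eef_pos: [0.5274, -0.2367, 0.2124]
tcp_rot: [0.792, 0.61, -0.0, -0.0]
ft_force: [-0.8, -0.5, 0.7]
gripper_width: 0.0469
```

Request:
servo_tool --rows '[[[0.55,0,0.0015,0,0],[0.55,0,0.0015,0,0],[0.55,0,0.0008,0,0],[0.55,0,0,0,0],[0.55,0,0,0,0]]]'

```text
t: 20.33
eef_pos: [0.5308, -0.2376, 0.2123]
tcp_rot: [0.792, 0.61, -0.0, -0.0]
ft_force: [-1.1, 0.2, 1.5]
gripper_width: 0.0471
```

```bash
python3 lean.py pics/l4.png | head -2
```

```text
t 20.3333 [ 0.5308 -0.2376  0.2123] ty 0.012861871793169688 [-1.1238  0.2447  1.5079] 0.04705032744177007
green box 428 193 32 30 top10 cen 441.7261904761905 197.32142857142858 orange box (425, 217, 36, 13)
```

View pics/l4.png

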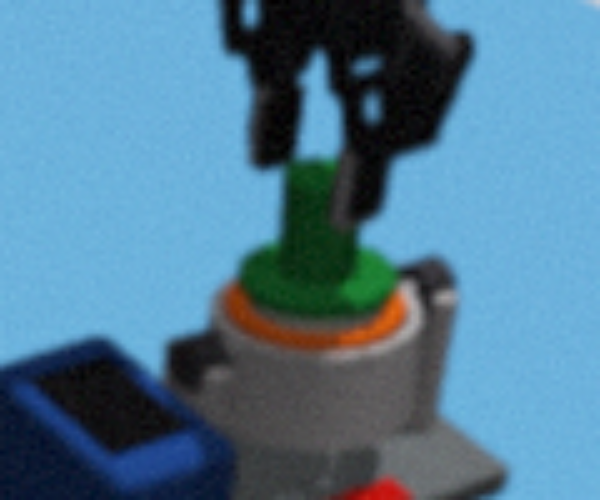

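Leaned the other way: the shift is -3.0 px in the image (about 8°) and about 6.7° by geometry. I'll add 0.6 mm for symmetry, then return to centre.

Request:
servo_tool --rows '[[[0.55,0,0.0006,0,0],[0.55,0,0,0,0],[0.55,0,0,0,0],[0.55,0,0,0,0],[0.55,0,0,0,0]]]'

```text
t: 20.8
eef_pos: [0.5314, -0.2377, 0.2124]
tcp_rot: [0.792, 0.61, -0.0, 0.0]
ft_force: [-0.8, 0.6, 1.9]
gripper_width: 0.0467
```

Request:
servo_tool --rows '[[[0.55,0,-0.002,0,0],[0.55,0,-0.002,0,0],[0.55,0,-0.002,0,0],[0.55,0,-0.002,0,0],[0.55,0,-0.002,0,0]]]'

```text
t: 21.22
eef_pos: [0.5216, -0.2351, 0.2123]
tcp_rot: [0.792, 0.61, 0.0, 0.0]
ft_force: [-0.7, -0.1, -0.1]
gripper_width: 0.047
```

Request:
servo_tool --rows '[[[0.55,0,-0.002,0,0],[0.55,0,-0.0012,0,0],[0.55,0,0,0,0],[0.55,0,0,0,0],[0.55,0,0,0,0]]]'

```text
t: 21.63
eef_pos: [0.5187, -0.2344, 0.2123]
tcp_rot: [0.792, 0.61, 0.0, 0.0]
ft_force: [-0.2, -0.1, -0.3]
gripper_width: 0.047
```

```bash
python3 lean.py pics/l5.png | head -2
```

```text
t 21.6333 [ 0.5187 -0.2344  0.2123] ty 0.0003237025022970434 [-0.2077 -0.0914 -0.2504] 0.04698558652150329
green box 429 192 31 33 top10 cen 444.5416666666667 196.94791666666666 orange box (426, 216, 35, 16)
```

Request:
servo_tool --rows '[[[0.55,0,0,-0.01,0],[0.55,0,0,-0.02,0],[0.55,0,0,-0.03,0],[0.55,0,0,-0.03,0],[0.55,0,0,-0.02,0]]]'

```text
t: 22.1
eef_pos: [0.5191, -0.2346, 0.3266]
tcp_rot: [0.792, 0.61, 0.001, 0.002]
ft_force: [0.2, -0.1, -0.1]
gripper_width: 0.0473
```

Request:
servo_tool --rows '[[[0.55,0,0,0,0],[0.55,0,0,0,0],[0.55,0,0,0,0],[0.55,0,0,0,0],[0.55,0,0,0,0]]]'

```text
t: 22.52
eef_pos: [0.5183, -0.2341, 0.3204]
tcp_rot: [0.792, 0.61, -0.001, -0.002]
ft_force: [-0.1, 0.5, -1.4]
gripper_width: 0.0471
```

```bash
python3 lean.py pics/l6.png | sed -n '1,2p;8p'
```

```text
t 22.5167 [ 0.5183 -0.2341  0.3204] ty -0.00018478228993141151 [-0.1315  0.5056 -1.4405] 0.04713674769229844
green box 429 193 31 32 top10 cen 446.18548387096774 197.84677419354838 orange box (426, 216, 35, 15)
0 x 427.5649882822469 460.12780217289236 bottom 225.7227691980465 top y 191.26760959926185 topcen [446.8164 195.4418]
```

View pics/l6.png

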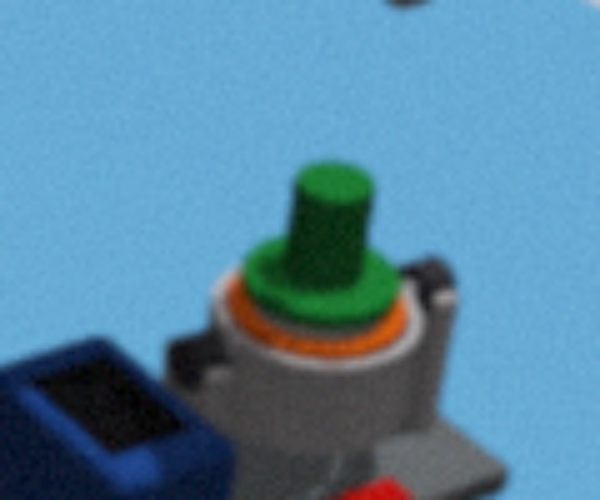

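The cup is home in the liner, level and untouched by the gripper, with the grip top at about (335,180) in the crop. Handing in.

```bash
python3 -c "
from rig import r
print(r.finish_job())"
```

```text
the job is handed in; nothing more can be done
None
```

I put the green-lidded cup into the liner and pressed it home, rocked the cradle both ways, and handed the job in at about 22.5 s.

- **Press:** The liner slid about 6 mm, then stopped dead at TCP z 0.1927 m. The tool force there climbed to 13.6 N and was held at about 13 N. With the cup's 3 N weight, that is about 16–17 N on the seat. No reading after a move passed 13.6 N.
- **Rocking:** I nudged the grip with one open pad, first towards the red mark and then to the other side. The camera put both leans at about 8°. Pad geometry gave about 7.7° towards the mark and 7.3° away from it. Side force stayed around 1 N, so the cradle rocked free and stayed well short of its 20° stops.
- **Final check:** The cup was seated, with its flange within about 1 px of the predicted home position. The cradle was back to level and the gripper clear. I did not touch the bystanders.

**Less certain points:**
- The two lean estimates differ by up to about 1°, because the side camera looks nearly along the direction of lean.
- While seating the cup there were brief sideways forces of up to about 6 N, which I corrected by shifting it about 2 mm.

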